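# Set the dust extractor to speed four and start it

### The arm

A 6-joint arm with a two-finger parallel gripper is mounted at the origin on the work surface. World frame = base frame: x ahead of the robot, y to its left, z up, the work surface at z = 0. Lengths are in m, angles in rad, forces in N, time in s.
With the tool pointing down it reaches from about 0.4 to 0.825 m from the base axis. Payload 7 kg.
Tool frame: the origin (TCP) lies between the finger pads; the fingertips stand 22 mm ahead of it and the grasp point (between the pads) lies 3 mm ahead of it; z points along the fingers, y is the line along which they close (so a half turn about z gives the same grasp; the last joint's range is limited). The gripper opens to 85 mm and grips with 20 to 120 N. Pads are 22 mm wide; open, the fingers measure 114 mm over their backs; the gripper's body (76 mm by 85 mm) begins 54 mm behind the grasp point. The pads swing forward as they close: fully open they stand 13 mm farther back than shut.
Start: joints at [-1.053, 0.359, 0.012, 0, -1.224, -0.288], TCP at [0.154, -0.657, 0.253] pointing down, gripper open.
Joint ranges: [-3.07, 3.07], [-1.43, 2.12], [-1.02, 1.25], [-3.03, 1.67], [-3.05, -0], [-3.03, 3.03]. Speed limits (rad/s): [2.39, 2.39, 3.01, 3.14, 3.14, 3.14].

### API

Orientations are given as a unit quaternion [x, y, z, w].
In Python, from plant import r gives the robot as it stands.
- The arm moves only by the tool jog_arm, never from a script. Its argument "plan" is a list of rows, each an object of numbers: "x", "y", "z": the shift along the tool's x, y, z each as a share of 3 cm, from -1 to 1; "rx", "ry", "rz": the turn, a rotation vector about the tool's x, y, z each as a share of pi rad, from -1 to 1; "jaw": the opening, from 0 (shut) to 1 (fully open). In form: [{"x": .., "y": .., "z": .., "rx": .., "ry": .., "rz": .., "jaw": ..}, ...]. A call has 1 to 10 rows; each row shifts and turns the commanded pose from where the row before left it, along the tool's axes as they then stand; what a row does not reach is not made up. A row lasts 1/10 s, in which the tool goes at most 50 mm and 8.59 degrees, less where a joint would pass 70% of its speed; a pose out of reach is approached as far as the arm can. A call with a number of a shift or a turn outside -1 to 1 is refused whole. A call with a gripper value outside its range is refused whole. The fingers move at their own pace and stop on an object; "force" is the grip in N (left out, the last holds). Time passes only in rows, so rows that do not move let the fingers close. It gives the time, the measured TCP pose, the force, the opening and the grip force at its end, in the units of the state.
- r.get_state(): the state, without advancing time (a new reading comes with each control period).
- r.snapshot(name): name is "scene" or "top" or "wrist"; returns (picture, depth): 480x640x3 uint8, red, green, blue; 480x640 float32, m along the optical axis (not along the pixel's ray), 0 where there is no reading.
- r.camera_info(name): a dict with "camera_matrix" (3x3 intrinsics, pixels), "R" (3x3) and "t" (3): a world point X has camera coordinates R X + t; the wrist camera has in their place "tool_from_camera" (4x4, takes a point from camera to tool coordinates, whose origin is the TCP and whose axes are the flange's). Camera axes: x right, y down, z forward; pixel columns grow to the right and rows downward; lengths in m; the calibration is good to about 2 mm. The wrist camera is an equidistant fisheye: a pixel r from the principal point sees the ray r / f radians off the axis. A picture is of the moment at which its call begins: read the wrist's pose just before it. camera_info takes no time and is no camera call.
- r.job_done(): hands the job in; it is judged then, once.
The state is a dict: "t": time; "joints": joint angles; "joint_velocities": joint speeds; "tau": joint torques, N m; "tool_pos": TCP position; "tool_rot": TCP orientation; "contact_force": force on the tool from outside, world axes, zero at the start; "ft_torque": the same for the moment, N m; "opening": opening from 0.0 (shut) to 1.0 (fully open); "grasp_force": force on a finger pad.
Only numpy, scipy, OpenCV 4.12 (cv2) and the standard library are available. Lean on these libraries where they do the work, as an engineer would, in place of code of your own. Each camera call takes 0.05 s, during which the arm holds its last target. There are 200 camera calls.

### The job

With a fingertip, gently push the handle of the dust extractor's rotary selector clockwise, counting the clicks, to speed four: the dot on its scale is off and each bar after it, clockwise, is one speed. Then press the start button on its separate box all the way down, let it spring back, and take the hand away. Do not pinch or force the handle, do not press the button before the speed is set, and leave the jar, the offcut and the screwdriver where they are.

Things in the scene. Friction and masses are not known exactly. Their poses are not given: they have to be found in the camera images.
- desk: control desk fixed on the bench: white box 200 (x) x 240 (y) x 70 mm high with an aluminium top sheet; origin at the centre of its underside, z up. On its top lies the scale, 66 to 86 mm from the selector's axis: a round dot at the desk's +y side of the axis (off), then six flat bars 30 degrees apart going clockwise seen from above, growing in length from 10 to 20 mm (speeds one to six); the third bar lies at the desk's +x side, the sixth at its -y side.
- dial_axis (a point): point on the selector's upright axis, at the height of the handle's top: 10 mm to the -x side of the desk's centre, 38 mm above the desk's top (108 mm above the bench). Axes as the desk's.
- handle_end (a point): point on top of the selector's handle, 52 mm out from the axis and 8 mm short of the handle's free end, on its centre line. The handle is a single black bar, 13 mm wide, reaching 60 mm out from the axis on one side only, its upper face 38 mm and its lower face 10 mm above the desk's top, with a white line along it; at its root is a round black hub 42 mm across, 28 mm high. The point's y axis points outward along the handle.
- speed (a joint): angle of the selector, rad: 0 = off (handle along the desk's +y, at the dot), growing clockwise seen from above, 0.5236 per click; speed four is 2.0944. It rests in a sprung detent at each of the seven positions; to leave one takes about 4 N sideways at 45 mm from the axis, and past half-way it snaps on into the next by itself and stays there. End stops just beyond 0 and 3.1416. At the start it rests at off, one or two.
- station: push-button box fixed on the bench: grey, 90 x 90 x 55 mm high, to the left or right of the desk; origin at the centre of its underside.
- start_top (a point): centre of the top face of the start button, a round black button 30 mm across in a round steel housing on the middle of the station; it is pressed straight down.
- start (a joint): how far the start button is pressed, m: 0 = up, 0.006 = fully down, which takes about 5 N; a spring returns it.
- jar_mid (a point): centre of a loose jar with a steel cap, 68 mm across, 100 mm high, standing on the bench on the other side of the desk from the station; leave alone.
- offcut_mid (a point): centre of a loose wood offcut, 45 x 140 x 25 mm high, lying on the bench beyond the desk (away from the robot); leave alone.
- screwdriver_grip (a point): middle of the handle of a loose screwdriver, 190 mm long, lying on the bench between the robot and the desk; leave alone.
Mind the look-alikes: they are no part of the job. Leave any purple, red or yellow look-alike of the station alone.

How it is judged:
By the outcome, as a careful person would: the job done as asked, in the order asked, and still so for the second after the job is handed in, with the robot touching nothing.
It also fails if it takes over 64 s, if anything falls off the work surface, if the arm or the gripper's body presses on something with over 40 N, if the wrist force passes 120 N, or if a joint passes its speed limit or range.

## Working session

There is one attempt and no reset: what is moved stays moved. The work goes in short steps, Python scripts to look and compute and a tool call to move; the robot and the scene stay as the last step left them, time stands still between calls to the robot, and variables do not carry over. Pictures are saved under pics/ and viewed, at most 10 in all, crops included, and the job is handed in when it is done.

Besides the shell and the picture viewer there is one more tool, called after "Request:" in YAML: its name, and indented under it one key for each argument. jog_arm: Moves the arm, as the interface text tells. Its arguments: {"type":"object","properties":{"plan":{"type":"array"},"force":{"type":"number"}},"required":["plan"]}

```bash
mkdir -p pics; ls; python3 - <<'E'
from plant import r
import cv2,numpy as np
s=r.get_state();print(s['t'],s['tool_pos'],s['tool_rot'],s['opening'])
for n in('top','scene'):
    p,d=r.snapshot(n);cv2.imwrite(f'pics/{n}.png',p[:,:,::-1]);np.savez(f'{n}.npz',p=p,d=d)
    print(n,r.camera_info(n))
E
```

```text
pics
0.0 [ 0.15361386 -0.65684107  0.25239606] [-1.14546407e-01  9.93417577e-01  7.84325603e-04 -1.51342145e-04] 1.0013453438255002
top {'camera_matrix': array([[448.33382172,   0.        , 320.52039155],
       [  0.        , 448.33382172, 241.13387649],
       [  0.        ,   0.        ,   1.        ]]), 'R': array([[-0.02482728, -0.99961115, -0.01269437],
       [-0.98352432,  0.02669828, -0.17879348],
       [ 0.17906287,  0.00804626, -0.98380473]]), 't': array([-0.06581436,  0.59580296,  1.02177227])}
scene {'camera_matrix': array([[518.31196009,   0.        , 314.44800839],
       [  0.        , 518.31196009, 236.93036892],
       [  0.        ,   0.        ,   1.        ]]), 'R': array([[ 0.19215504,  0.98135737,  0.00376266],
       [ 0.76616931, -0.14762199, -0.62545371],
       [-0.61323815,  0.12306692, -0.78025221]]), 't': array([-0.04161914, -0.40912803,  1.65935113])}
```

View pics/top.png

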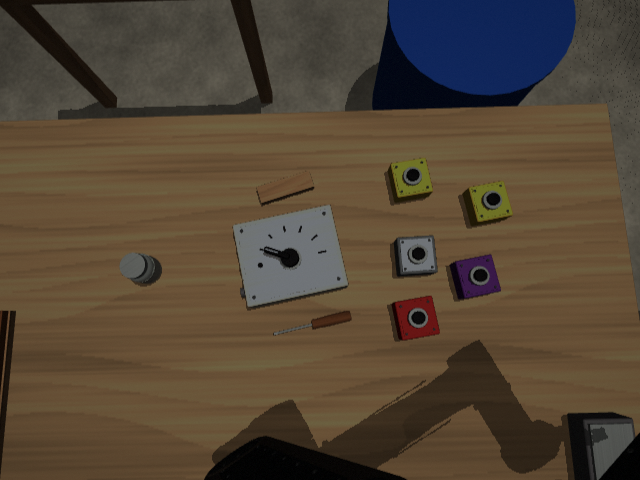

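View pics/scene.png

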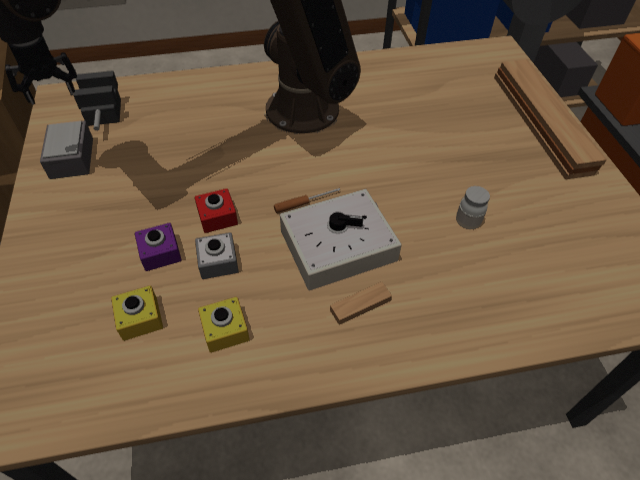

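The top view shows the desk centred near (290,256). The hub is at (289,257), the dot at (260,265), and the handle points to about (262,249), which looks like speed one. The grey station's button is at (418,254), the jar at (140,267), the offcut at (285,187) and the screwdriver at (312,324).

```bash
cat > h.py <<'E'
import numpy as np,cv2
from plant import r
def cloud(n):
    z=np.load(n+'.npz');p,d=z['p'],z['d'];c=r.camera_info(n);K=c['camera_matrix']
    v,u=np.mgrid[:480,:640];P=np.stack([(u-K[0,2])/K[0,0]*d,(v-K[1,2])/K[1,1]*d,d],-1)
    return p,d,(P-c['t'])@c['R']
def ray(n,u,v,h):
    c=r.camera_info(n);q=c['R'].T@np.linalg.inv(c['camera_matrix'])@[u,v,1];o=-c['R'].T@c['t']
    return o+q*(h-o[2])/q[2]
E
python3 - <<'E'
from h import *
np.set_printoptions(precision=4,suppress=True)
for n in('top','scene'):
    p,d,W=cloud(n)
    g=p.max(-1).astype(int);sat=g-p.min(-1)
    def blob(mask,c0,rad):
        m=mask&(np.hypot(W[...,0]-c0[0],W[...,1]-c0[1])<rad)&(d>0);return m
    c0=ray('top',290,256,.07)
    m=blob((W[...,2]>.06)&(W[...,2]<.08),c0,.19)
    R=cv2.minAreaRect(W[m][:,:2].astype(np.float32));print(n,'desk',R,np.median(W[m][:,2]))
    m=blob((W[...,2]>.098)&(W[...,2]<.118)&(g<70),c0,.15)
    q=W[m][:,:2];print(' handle',m.sum(),q.mean(0),cv2.minAreaRect(q.astype(np.float32)))
    b0=ray('top',418,254,.07)
    m=blob((W[...,2]>.03)&(W[...,2]<.062),b0,.075);print(' station',cv2.minAreaRect(W[m][:,:2].astype(np.float32)),W[m][:,2].max())
    m=blob((g<60)&(W[...,2]>.05),b0,.025);q=W[m];print(' button',m.sum(),q.mean(0),np.percentile(q[:,2],[5,50,95]))
print('dot',ray('top',260,265,.07),'bar2..6',[ray('top',*t,.07)[:2] for t in[(270,237),(284,229),(300,230),(315,238),(322,252)]])
print('jar',ray('top',134,265,.1),'off',ray('top',285,187,.025))
p=np.load('top.npz')['p'][200:310,225:355,::-1]
cv2.imwrite('pics/c.png',cv2.resize(p,None,fx=5,fy=5,interpolation=2))
E
```

```text
top desk ((0.5607267618179321, -0.006619751453399658), (0.20067429542541504, 0.2407948225736618), 10.802846908569336) 0.07093360855578248
 handle 262 [0.5545 0.0038] ((0.5522378087043762, 0.009610535576939583), (0.078239306807518, 0.03807022050023079), 84.96517181396484)
 station ((0.55500727891922, -0.30867311358451843), (0.09061691910028458, 0.09119010716676712), 2.352311849594116) 0.0619562154453784
 button 163 [ 0.5538 -0.3051  0.0742] [0.0622 0.0762 0.0801]
scene desk ((0.5619210600852966, -0.007276609539985657), (0.20367218554019928, 0.24132810533046722), 10.855840682983398) 0.0704178459487575
 handle 169 [0.5612 0.006 ] ((0.5645174384117126, 0.007914792746305466), (0.07560542970895767, 0.03761380910873413), 61.127464294433594)
 station ((0.5558733344078064, -0.3088385760784149), (0.09548930078744888, 0.0898231714963913), 2.0229263305664062) 0.06155288210339403
 button 137 [ 0.561  -0.308   0.0734] [0.0595 0.076  0.08  ]
dot [0.5379 0.0617 0.07  ] bar2..6 [array([0.604 , 0.0379]), array([0.6225, 0.0045]), array([ 0.619 , -0.0334]), array([ 0.5987, -0.0685]), array([ 0.5648, -0.0842])]
jar [0.5416 0.3453 0.1   ] off [0.7401 0.005  0.025 ]
```

View pics/c.png

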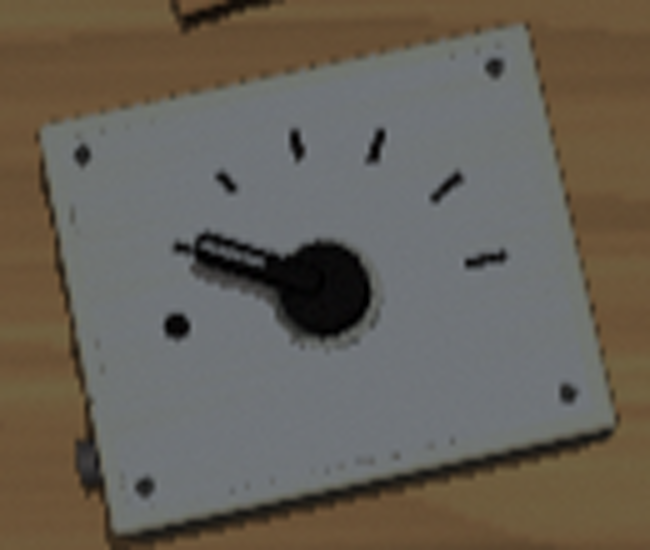

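The crop shows the handle lying over bar one, with bars two to six free, so it needs three clicks. The desk size (0.201 x 0.241), heights and yaw (10.8°, agreeing with the dot) check out. I'll turn the tool and shut the jaw first.

Request:
jog_arm:
  plan:
    - {"rz":-0.047,"jaw":0}
    - {"rz":-0.047,"jaw":0}
    - {"rz":-0.047,"jaw":0}
    - {"rz":-0.047,"jaw":0}
    - {"rz":-0.047,"jaw":0}
    - {"rz":-0.047,"jaw":0}
    - {"rz":-0.047,"jaw":0}
    - {"rz":-0.047,"jaw":0}
    - {"rz":-0.047,"jaw":0}
    - {"rz":-0.047,"jaw":0}
  force: 20

```text
schema error: expected keys x, y, z, rx, ry, rz, jaw
```

Request:
jog_arm:
  plan:
    - {"rz":-0.047,"jaw":0}
    - {"rz":-0.047,"jaw":0}
    - {"rz":-0.047,"jaw":0}
    - {"rz":-0.047,"jaw":0}
    - {"rz":-0.047,"jaw":0}
    - {"rz":-0.047,"jaw":0}
    - {"rz":-0.047,"jaw":0}
    - {"rz":-0.02,"jaw":0}

```text
schema error: expected keys x, y, z, rx, ry, rz, jaw
```

```bash
cat >> h.py <<'E'
from scipy.spatial.transform import Rotation as Ro
A=np.array([.5515,-.0088]);PSI=10.8
def finger(theta,gap,rho=.047):   # fingertip pose behind the handle at dial angle theta (deg)
    f=np.radians(90+PSI-theta);t=np.array([np.sin(f),-np.cos(f)])
    return A+rho*np.array([np.cos(f),np.sin(f)])-(.0175+gap)*t, np.degrees(f)-90
def go(pos,z,yaw,p=None,R=None):
    s=r.get_state();p=s['tool_pos'] if p is None else p
    R=Ro.from_quat(s['tool_rot']).as_matrix() if R is None else R
    w=np.r_[pos,z]-p; T=np.c_[[np.cos(yaw:=np.radians(yaw)),np.sin(yaw),0],[np.sin(yaw),-np.cos(yaw),0],[0,0,-1]]
    print('t',s['t'],'F',s['contact_force'].round(1),'at',p.round(4),'shift/3cm',(R.T@w/.03).round(3),'rot/pi',(Ro.from_matrix(R.T@T).as_rotvec()/np.pi).round(4))
    return np.r_[pos,z],T
E
python3 -c "
from h import *
a=go([.46,-.33],.25,-19.2); c,y=finger(30,.025); b=go(c,.25,y,*a); b=go(c,.110,y,*b)"
```

```text
t 0.1 F [ 0.4 -0.1 -0.1] at [ 0.1537 -0.6569  0.2525] shift/3cm [-12.425   8.285   0.093] rot/pi [ 2.000e-04  6.000e-04 -8.202e-01]
t 0.1 F [ 0.4 -0.1 -0.1] at [ 0.46 -0.33  0.25] shift/3cm [ -2.057 -12.681   0.   ] rot/pi [0. 0. 0.]
t 0.1 F [ 0.4 -0.1 -0.1] at [0.5268 0.0496 0.25  ] shift/3cm [0.    0.    4.667] rot/pi [0. 0. 0.]
```

Request:
jog_arm:
  plan:
    - {"x":0,"y":0,"z":0,"rx":0,"ry":0,"rz":-0.047,"jaw":0}
    - {"x":0,"y":0,"z":0,"rx":0,"ry":0,"rz":-0.047,"jaw":0}
    - {"x":0,"y":0,"z":0,"rx":0,"ry":0,"rz":-0.047,"jaw":0}
    - {"x":0,"y":0,"z":0,"rx":0,"ry":0,"rz":-0.047,"jaw":0}
    - {"x":0,"y":0,"z":0,"rx":0,"ry":0,"rz":-0.047,"jaw":0}
    - {"x":0,"y":0,"z":0,"rx":0,"ry":0,"rz":-0.047,"jaw":0}
    - {"x":0,"y":0,"z":0,"rx":0,"ry":0,"rz":-0.047,"jaw":0}
    - {"x":0,"y":0,"z":0,"rx":0,"ry":0,"rz":-0.047,"jaw":0}
    - {"x":0,"y":0,"z":0,"rx":0,"ry":0,"rz":-0.047,"jaw":0}
    - {"x":0,"y":0,"z":0,"rx":0,"ry":0,"rz":-0.047,"jaw":0}
  force: 20

```text
t: 1.1
tool_pos: [0.1537, -0.657, 0.2528]
tool_rot: [0.755, -0.655, -0.0, -0.0]
contact_force: [0.5, -0.3, -0.2]
opening: 0.001
grasp_force: 0.0
```

Request:
jog_arm:
  plan:
    - {"x":0,"y":0,"z":0,"rx":0,"ry":0,"rz":-0.047,"jaw":0}
    - {"x":0,"y":0,"z":0,"rx":0,"ry":0,"rz":-0.047,"jaw":0}
    - {"x":0,"y":0,"z":0,"rx":0,"ry":0,"rz":-0.047,"jaw":0}
    - {"x":0,"y":0,"z":0,"rx":0,"ry":0,"rz":-0.047,"jaw":0}
    - {"x":0,"y":0,"z":0,"rx":0,"ry":0,"rz":-0.047,"jaw":0}
    - {"x":0,"y":0,"z":0,"rx":0,"ry":0,"rz":-0.047,"jaw":0}
    - {"x":0,"y":0,"z":0,"rx":0,"ry":0,"rz":-0.047,"jaw":0}
    - {"x":0,"y":0,"z":0,"rx":0,"ry":0,"rz":-0.02,"jaw":0}
    - {"x":0,"y":0,"z":0,"rx":0,"ry":0,"rz":0,"jaw":0}

```text
t: 2.0
tool_pos: [0.1537, -0.657, 0.2528]
tool_rot: [0.986, -0.168, -0.0, -0.0]
contact_force: [0.1, 0.5, 0.7]
opening: 0.002
grasp_force: 0.0
```

```bash
python3 -c "
from h import *
a=go([.46,-.33],.25,-19.2); c,y=finger(30,.025); b=go(c,.25,y,*a); b=go(c,.110,y,*b);print(r.get_state()['joints'])"
```

```text
t 2.0 F [0.1 0.5 0.7] at [ 0.1537 -0.657   0.2528] shift/3cm [  6.017 -13.671   0.1  ] rot/pi [-0.0002  0.0002 -0.001 ]
t 2.0 F [0.1 0.5 0.7] at [ 0.46 -0.33  0.25] shift/3cm [ -2.057 -12.681   0.   ] rot/pi [0. 0. 0.]
t 2.0 F [0.1 0.5 0.7] at [0.5268 0.0496 0.25  ] shift/3cm [0.    0.    4.667] rot/pi [0. 0. 0.]
[-1.05291825e+00  3.59007679e-01  1.14549678e-02 -1.88048847e-04
 -1.22409209e+00  2.28563185e+00]
```

Request:
jog_arm:
  plan:
    - {"x":0.43,"y":-0.977,"z":0,"rx":0,"ry":0,"rz":0,"jaw":0}
    - {"x":0.43,"y":-0.977,"z":0,"rx":0,"ry":0,"rz":0,"jaw":0}
    - {"x":0.43,"y":-0.977,"z":0,"rx":0,"ry":0,"rz":0,"jaw":0}
    - {"x":0.43,"y":-0.977,"z":0,"rx":0,"ry":0,"rz":0,"jaw":0}
    - {"x":0.43,"y":-0.977,"z":0,"rx":0,"ry":0,"rz":0,"jaw":0}
    - {"x":0.43,"y":-0.977,"z":0,"rx":0,"ry":0,"rz":0,"jaw":0}
    - {"x":0.43,"y":-0.977,"z":0,"rx":0,"ry":0,"rz":0,"jaw":0}
    - {"x":0.43,"y":-0.977,"z":0,"rx":0,"ry":0,"rz":0,"jaw":0}
    - {"x":0.43,"y":-0.977,"z":0,"rx":0,"ry":0,"rz":0,"jaw":0}
    - {"x":0.43,"y":-0.977,"z":0,"rx":0,"ry":0,"rz":0,"jaw":0}

```text
t: 3.0
tool_pos: [0.3735, -0.4225, 0.2532]
tool_rot: [0.985, -0.17, -0.0, -0.0]
contact_force: [-0.1, -0.3, 0.1]
opening: 0.001
grasp_force: 0.0
```

Request:
jog_arm:
  plan:
    - {"x":0.43,"y":-0.977,"z":0,"rx":0,"ry":0,"rz":0,"jaw":0}
    - {"x":0.43,"y":-0.977,"z":0,"rx":0,"ry":0,"rz":0,"jaw":0}
    - {"x":0.43,"y":-0.977,"z":0,"rx":0,"ry":0,"rz":0,"jaw":0}
    - {"x":0.43,"y":-0.977,"z":0,"rx":0,"ry":0,"rz":0,"jaw":0}
    - {"x":-0.147,"y":-0.906,"z":0,"rx":0,"ry":0,"rz":0,"jaw":0}
    - {"x":-0.147,"y":-0.906,"z":0,"rx":0,"ry":0,"rz":0,"jaw":0}
    - {"x":-0.147,"y":-0.906,"z":0,"rx":0,"ry":0,"rz":0,"jaw":0}
    - {"x":-0.147,"y":-0.906,"z":0,"rx":0,"ry":0,"rz":0,"jaw":0}
    - {"x":-0.147,"y":-0.906,"z":0,"rx":0,"ry":0,"rz":0,"jaw":0}
    - {"x":-0.147,"y":-0.906,"z":0,"rx":0,"ry":0,"rz":0,"jaw":0}

```text
t: 4.0
tool_pos: [0.4896, -0.1665, 0.2532]
tool_rot: [0.985, -0.17, -0.0, -0.0]
contact_force: [0.2, -0.1, -0.6]
opening: 0.002
grasp_force: 0.0
```

Request:
jog_arm:
  plan:
    - {"x":-0.147,"y":-0.906,"z":0,"rx":0,"ry":0,"rz":0,"jaw":0}
    - {"x":-0.147,"y":-0.906,"z":0,"rx":0,"ry":0,"rz":0,"jaw":0}
    - {"x":-0.147,"y":-0.906,"z":0,"rx":0,"ry":0,"rz":0,"jaw":0}
    - {"x":-0.147,"y":-0.906,"z":0,"rx":0,"ry":0,"rz":0,"jaw":0}
    - {"x":-0.147,"y":-0.906,"z":0,"rx":0,"ry":0,"rz":0,"jaw":0}
    - {"x":-0.147,"y":-0.906,"z":0,"rx":0,"ry":0,"rz":0,"jaw":0}
    - {"x":-0.147,"y":-0.906,"z":0,"rx":0,"ry":0,"rz":0,"jaw":0}
    - {"x":-0.147,"y":-0.906,"z":0,"rx":0,"ry":0,"rz":0,"jaw":0}
    - {"x":0,"y":0,"z":0,"rx":0,"ry":0,"rz":0,"jaw":0}

```text
t: 4.9
tool_pos: [0.5292, 0.0515, 0.253]
tool_rot: [0.986, -0.169, -0.0, -0.0]
contact_force: [-0.6, -0.6, 0.2]
opening: -0.002
grasp_force: 0.0
```

```bash
python3 -c "
from h import *
c,y=finger(30,.025); b=go(c,.25,y); b=go(c,.110,y);s=r.get_state();print(s['tool_rot'],s['joints'])
p,d=r.snapshot('wrist');cv2.imwrite('pics/w.png',p[:,:,::-1]);print(r.camera_info('wrist'))"
```

```text
t 4.9 F [-0.6 -0.6  0.2] at [0.5292 0.0515 0.253 ] shift/3cm [-0.052  0.088  0.101] rot/pi [-0.      0.     -0.0012]
t 4.9 F [-0.6 -0.6  0.2] at [0.5292 0.0515 0.253 ] shift/3cm [-0.051  0.088  4.768] rot/pi [-0.      0.     -0.0012]
[ 9.85672572e-01 -1.68670022e-01 -3.43386388e-05 -5.85862368e-05] [ 4.66053754e-01  1.22798663e-01 -3.03027331e-01 -1.48307505e-04
 -1.14495605e+00  7.65843430e-01]
{'camera_matrix': array([[371.64829954,   0.        , 318.26544329],
       [  0.        , 371.64829954, 240.98928696],
       [  0.        ,   0.        ,   1.        ]]), 'tool_from_camera': array([[ 1.24975112e-05, -9.60380818e-01, -2.78691018e-01,
         7.06072315e-02],
       [ 9.99997819e-01,  5.94031378e-04, -2.00221328e-03,
        -1.79421469e-05],
       [ 2.08843844e-03, -2.78690385e-01,  9.60378731e-01,
        -1.21213828e-01],
       [ 0.00000000e+00,  0.00000000e+00,  0.00000000e+00,
         1.00000000e+00]])}
```

View pics/w.png

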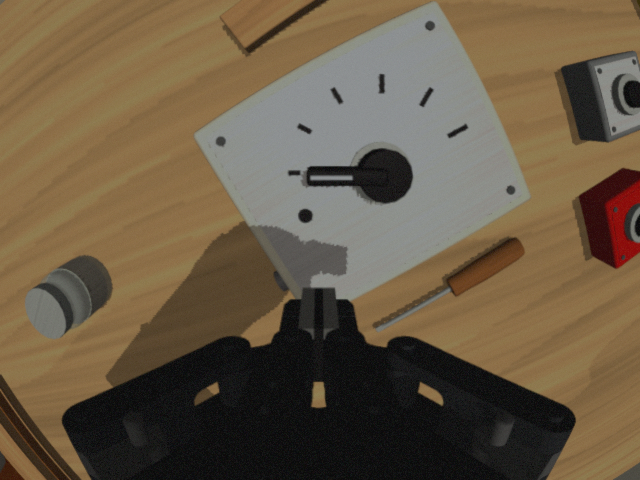

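The wrist view shows the handle from the hub at (385,175) to its end near (308,176), on bar one at (294,173). The dot is at (306,216). I'll check the axis from this view.

```bash
cat >> h.py <<'E'
def wray(u,v,h):
    c=r.camera_info('wrist');K=c['camera_matrix'];T=c['tool_from_camera'];s=r.get_state()
    x=np.array([u-K[0,2],v-K[1,2]]);rr=np.hypot(*x);a=rr/K[0,0];q=np.r_[x/rr*np.sin(a),np.cos(a)]
    R=Ro.from_quat(s['tool_rot']).as_matrix();o=R@T[:3,3]+s['tool_pos'];q=R@T[:3,:3]@q
    return o+q*(h-o[2])/q[2]
E
python3 -c "
from h import *
np.set_printoptions(precision=4,suppress=True)
print('hub',wray(385,175,.1),'end',wray(308,176,.108),'dot',wray(306,216,.07),'bar3',wray(337,96,.07),'bar6',wray(457,131,.07))
print('button',wray(632,94,.08))
y=np.radians(10.8);X=np.array([np.cos(y),np.sin(y)]);Y=np.array([-X[1],X[0]])
print('pred dot',A+.076*Y,'end',finger(30,-.0175,.06)[0],'bar3',A+.073*X,'bar6',A-.076*Y)"
```

```text
hub [ 0.5522 -0.01    0.1   ] end [0.5708 0.044  0.108 ] dot [0.5361 0.0593 0.07  ] bar3 [0.6215 0.0024 0.07  ] bar6 [ 0.5645 -0.0857  0.07  ]
button [ 0.556  -0.2977  0.08  ]
pred dot [0.5373 0.0659] end [0.5712 0.0479] bar3 [0.6232 0.0049] bar6 [ 0.5657 -0.0835]
```

The axis and scale agree within a few mm. Next I'll descend behind the handle and approach to a 3 mm gap.

Request:
jog_arm:
  plan:
    - {"x":-0.05,"y":0.09,"z":0.95,"rx":0,"ry":0,"rz":0,"jaw":0}
    - {"x":0,"y":0,"z":0.95,"rx":0,"ry":0,"rz":0,"jaw":0}
    - {"x":0,"y":0,"z":0.95,"rx":0,"ry":0,"rz":0,"jaw":0}
    - {"x":0,"y":0,"z":0.95,"rx":0,"ry":0,"rz":0,"jaw":0}
    - {"x":0,"y":0,"z":0.7,"rx":0,"ry":0,"rz":0,"jaw":0}
    - {"x":0,"y":0,"z":0.27,"rx":0,"ry":0,"rz":0,"jaw":0}
    - {"x":0.25,"y":0,"z":0,"rx":0,"ry":0,"rz":0,"jaw":0}
    - {"x":0.25,"y":0,"z":0,"rx":0,"ry":0,"rz":0,"jaw":0}
    - {"x":0.23,"y":0,"z":0,"rx":0,"ry":0,"rz":0,"jaw":0}
    - {"x":0,"y":0,"z":0,"rx":0,"ry":0,"rz":0,"jaw":0}

```text
t: 5.95
tool_pos: [0.5487, 0.0397, 0.1111]
tool_rot: [0.986, -0.169, 0.001, -0.0]
contact_force: [-0.4, 0.6, -0.5]
opening: 0.001
grasp_force: 0.0
```

```bash
python3 -c "
from h import *
c,y=finger(30,0); b=go(c,.11,y)"
```

```text
t 5.95 F [-0.4  0.6 -0.5] at [0.5487 0.0397 0.1111] shift/3cm [ 0.036 -0.072  0.038] rot/pi [-0.0004 -0.0005 -0.0014]
```

Request:
jog_arm:
  plan:
    - {"x":0.055,"y":-0.07,"z":0,"rx":0,"ry":0,"rz":0.01,"jaw":0}
    - {"x":0.055,"y":-0.019,"z":0,"rx":0,"ry":0,"rz":0.011,"jaw":0}
    - {"x":0.055,"y":-0.019,"z":0,"rx":0,"ry":0,"rz":0.011,"jaw":0}
    - {"x":0.055,"y":-0.019,"z":0,"rx":0,"ry":0,"rz":0.011,"jaw":0}

```text
t: 6.35
tool_pos: [0.5543, 0.0411, 0.1107]
tool_rot: [0.972, -0.236, -0.0, -0.0]
contact_force: [-2.4, 2.2, 1.4]
opening: 0.001
grasp_force: 1.3
```

Request:
jog_arm:
  plan:
    - {"x":0.055,"y":-0.019,"z":0,"rx":0,"ry":0,"rz":0.011,"jaw":0}
    - {"x":0.055,"y":-0.019,"z":0,"rx":0,"ry":0,"rz":0.011,"jaw":0}
    - {"x":0.055,"y":-0.019,"z":0,"rx":0,"ry":0,"rz":0.011,"jaw":0}
    - {"x":0.055,"y":-0.019,"z":0,"rx":0,"ry":0,"rz":0.011,"jaw":0}
    - {"x":0.055,"y":-0.019,"z":0,"rx":0,"ry":0,"rz":0.011,"jaw":0}
    - {"x":0.055,"y":-0.019,"z":0,"rx":0,"ry":0,"rz":0.011,"jaw":0}

```text
t: 6.95
tool_pos: [0.565, 0.0386, 0.1108]
tool_rot: [0.942, -0.335, 0.0, -0.0]
contact_force: [-1.3, -1.0, 1.0]
opening: 0.001
grasp_force: 0.0
```

```bash
python3 -c "
from h import *
c,y=finger(50,0); b=go(c,.11,y)
p,d=r.snapshot('top');cv2.imwrite('pics/c2.png',cv2.resize(p[200:310,225:355,::-1],None,fx=4,fy=4))"
```

```text
t 6.95 F [-1.3 -1.   1. ] at [0.565  0.0386 0.1108] shift/3cm [ 0.067 -0.058  0.028] rot/pi [-0.0003 -0.0001  0.0004]
```

View pics/c2.png

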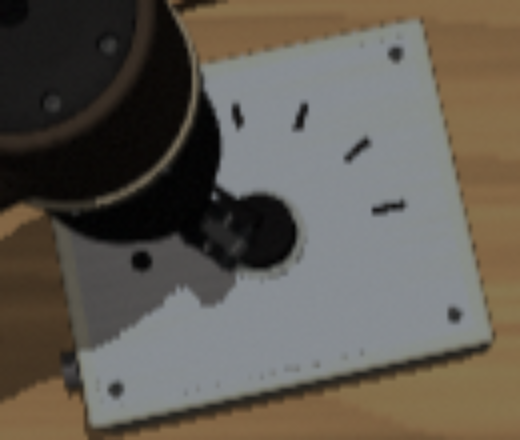

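The arm hides the handle here, so I'll use the wrist camera.

```bash
python3 -c "
from h import *
p,d=r.snapshot('wrist');cv2.imwrite('pics/w2.png',p[:,:,::-1])"
```

```text
(no output)
```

View pics/w2.png

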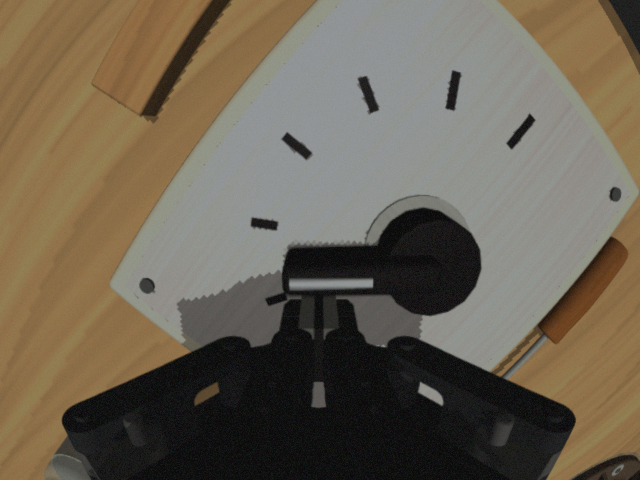

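The handle's white line runs from (288,284) to (373,283), between bar one at (277,298) and bar two at (265,224). I'll measure its angle.

```bash
cat >> h.py <<'E'
def dial(show=True):   # angle of handle from its white line in the wrist view
    s=r.get_state();p,d=r.snapshot('wrist');c=r.camera_info('wrist');K=c['camera_matrix']
    g=p.min(-1).astype(int);R=Ro.from_quat(s['tool_rot']).as_matrix();T=c['tool_from_camera']
    v,u=np.mgrid[:480,:640];x,y=u-K[0,2],v-K[1,2];rr=np.hypot(x,y)+1e-9;a=rr/K[0,0]
    q=np.stack([x/rr*np.tan(a)*d,y/rr*np.tan(a)*d,d],-1)@(R@T[:3,:3]).T+R@T[:3,3]+s['tool_pos']
    m=(g>90)&(abs(q[...,2]-.108)<.008)&(np.hypot(*(q[...,:2]-A).transpose(2,0,1))<.066)&(v<300)
    n,l,st,ce=cv2.connectedComponentsWithStats(m.astype(np.uint8));k=1+np.argmax(st[1:,4]);P=q[l==k][:,:2]
    vx,vy,x0,y0=cv2.fitLine(P.astype(np.float32),cv2.DIST_HUBER,0,.01,.01).ravel()
    D=np.array([vx,vy]);D*=np.sign(D@(P.mean(0)-A))
    print('dial line deg',round(90+PSI-np.degrees(np.arctan2(D[1],D[0])),1),'by mean',round(90+PSI-np.degrees(np.arctan2(*(P.mean(0)-A)[::-1])),1),'px',st[k],'t',s['t'],'F',s['contact_force'].round(1))
E
python3 -c "
from h import *
dial()"
```

```text
dial line deg 55.0 by mean 55.4 px [290 263  84  18 937] t 7.05 F [-0.4  0.1 -0.3]
```

Request:
jog_arm:
  plan:
    - {"x":0,"y":0,"z":0,"rx":0,"ry":0,"rz":0,"jaw":0}
    - {"x":0,"y":0,"z":0,"rx":0,"ry":0,"rz":0,"jaw":0}

```text
t: 7.3
tool_pos: [0.5647, 0.0385, 0.1104]
tool_rot: [0.943, -0.334, 0.0, -0.0]
contact_force: [0.9, -0.5, -0.8]
opening: -0.0
grasp_force: 0.0
```

```bash
python3 -c "
from h import *
dial();c,y=finger(50,0); b=go(c,.11,y)"
```

```text
dial line deg 60.1 by mean 60.7 px [290 251  85  23 731] t 7.3 F [ 0.9 -0.5 -0.8]
t 7.35 F [ 0.3 -0.3  0.5] at [0.5647 0.0385 0.1103] shift/3cm [ 0.074 -0.067  0.012] rot/pi [-0.     -0.      0.0011]
```

The first click is confirmed: the selector is at speed two (60°). Next comes the second click.

Request:
jog_arm:
  plan:
    - {"x":0.083,"y":-0.09,"z":0,"rx":0,"ry":0,"rz":0.0167,"jaw":0}
    - {"x":0.083,"y":-0.028,"z":0,"rx":0,"ry":0,"rz":0.0167,"jaw":0}
    - {"x":0.083,"y":-0.028,"z":0,"rx":0,"ry":0,"rz":0.0167,"jaw":0}
    - {"x":0.083,"y":-0.028,"z":0,"rx":0,"ry":0,"rz":0.0167,"jaw":0}
    - {"x":0.083,"y":-0.028,"z":0,"rx":0,"ry":0,"rz":0.0167,"jaw":0}
    - {"x":0.055,"y":-0.019,"z":0,"rx":0,"ry":0,"rz":0.011,"jaw":0}
    - {"x":0.055,"y":-0.019,"z":0,"rx":0,"ry":0,"rz":0.011,"jaw":0}
    - {"x":0.055,"y":-0.019,"z":0,"rx":0,"ry":0,"rz":0.011,"jaw":0}
    - {"x":0.055,"y":-0.019,"z":0,"rx":0,"ry":0,"rz":0.011,"jaw":0}
    - {"x":0.055,"y":-0.019,"z":0,"rx":0,"ry":0,"rz":0.011,"jaw":0}

```text
t: 8.35
tool_pos: [0.5843, 0.0289, 0.1102]
tool_rot: [0.848, -0.53, -0.0, -0.0]
contact_force: [0.5, 0.7, 0.1]
opening: -0.001
grasp_force: 0.5
```

```bash
python3 -c "
from h import *
dial();c,y=finger(75,0); b=go(c,.11,y)"
```

```text
dial line deg 71.4 by mean 72.3 px [290 281  85  13 681] t 8.35 F [0.5 0.7 0.1]
t 8.4 F [0.2 0.3 0.3] at [0.5845 0.0287 0.1102] shift/3cm [ 0.064 -0.031  0.008] rot/pi [-0.      0.      0.0004]
```

Request:
jog_arm:
  plan:
    - {"x":0.055,"y":-0.03,"z":0,"rx":0,"ry":0,"rz":0.011,"jaw":0}
    - {"x":0.055,"y":-0.03,"z":0,"rx":0,"ry":0,"rz":0.011,"jaw":0}
    - {"x":0.055,"y":-0.02,"z":0,"rx":0,"ry":0,"rz":0.011,"jaw":0}
    - {"x":0,"y":0,"z":0,"rx":0,"ry":0,"rz":0,"jaw":0}
    - {"x":0,"y":0,"z":0,"rx":0,"ry":0,"rz":0,"jaw":0}
    - {"x":0,"y":0,"z":0,"rx":0,"ry":0,"rz":0,"jaw":0}

```text
t: 9.0
tool_pos: [0.5885, 0.0252, 0.1102]
tool_rot: [0.82, -0.572, -0.0, 0.0]
contact_force: [-0.6, -0.7, 0.0]
opening: -0.002
grasp_force: 0.0
```

```bash
python3 -c "
from h import *
dial();c,y=finger(80,0); b=go(c,.11,y)"
```

```text
dial line deg 89.9 by mean 91.3 px [292 253  86  21 737] t 9.0 F [-0.6 -0.7  0. ]
t 9.05 F [-0.1  0.2  0.7] at [0.5885 0.0252 0.1102] shift/3cm [ 0.037 -0.012  0.007] rot/pi [ 0.      0.     -0.0036]
```

The second click is confirmed: speed three (90°). One click to go.

Request:
jog_arm:
  plan:
    - {"x":0.083,"y":-0.035,"z":0,"rx":0,"ry":0,"rz":0.0167,"jaw":0}
    - {"x":0.083,"y":-0.03,"z":0,"rx":0,"ry":0,"rz":0.0167,"jaw":0}
    - {"x":0.083,"y":-0.03,"z":0,"rx":0,"ry":0,"rz":0.0167,"jaw":0}
    - {"x":0.083,"y":-0.03,"z":0,"rx":0,"ry":0,"rz":0.0167,"jaw":0}
    - {"x":0.083,"y":-0.03,"z":0,"rx":0,"ry":0,"rz":0.0167,"jaw":0}
    - {"x":0.083,"y":-0.03,"z":0,"rx":0,"ry":0,"rz":0.0167,"jaw":0}
    - {"x":0.055,"y":-0.02,"z":0,"rx":0,"ry":0,"rz":0.011,"jaw":0}
    - {"x":0.055,"y":-0.02,"z":0,"rx":0,"ry":0,"rz":0.011,"jaw":0}
    - {"x":0.055,"y":-0.02,"z":0,"rx":0,"ry":0,"rz":0.011,"jaw":0}
    - {"x":0.055,"y":-0.02,"z":0,"rx":0,"ry":0,"rz":0.011,"jaw":0}

```text
t: 10.05
tool_pos: [0.5996, 0.0054, 0.1103]
tool_rot: [-0.67, 0.743, -0.0, 0.0]
contact_force: [0.2, 0.6, -0.0]
opening: -0.001
grasp_force: 0.3
```

Request:
jog_arm:
  plan:
    - {"x":0.055,"y":-0.02,"z":0,"rx":0,"ry":0,"rz":0.011,"jaw":0}
    - {"x":0,"y":0,"z":0,"rx":0,"ry":0,"rz":0,"jaw":0}
    - {"x":0,"y":0,"z":0,"rx":0,"ry":0,"rz":0,"jaw":0}
    - {"x":0,"y":0,"z":0,"rx":0,"ry":0,"rz":0,"jaw":0}

```text
t: 10.45
tool_pos: [0.5999, 0.0035, 0.1102]
tool_rot: [-0.657, 0.753, 0.0, -0.0]
contact_force: [0.3, -0.1, -0.4]
opening: 0.001
grasp_force: 0.0
```

```bash
python3 -c "
from h import *
dial();c,y=finger(108,0); b=go(c,.11,y)"
```

```text
dial line deg 120.0 by mean 121.5 px [291 249  85  23 738] t 10.45 F [ 0.3 -0.1 -0.4]
t 10.5 F [-0.2  0.1  0. ] at [0.5999 0.0036 0.1102] shift/3cm [ 0.027 -0.019  0.006] rot/pi [ 0.     -0.     -0.0033]
```

The third click is confirmed: the selector rests at speed four (120°). I'll back off, lift, and go to the station.

Request:
jog_arm:
  plan:
    - {"x":-0.3,"y":0,"z":0,"rx":0,"ry":0,"rz":0,"jaw":0}
    - {"x":0,"y":0,"z":-0.5,"rx":0,"ry":0,"rz":0,"jaw":0}
    - {"x":0,"y":0,"z":-0.9,"rx":0,"ry":0,"rz":0,"jaw":0}
    - {"x":0,"y":0,"z":-0.9,"rx":0,"ry":0,"rz":0,"jaw":0}
    - {"x":0,"y":0,"z":-0.7,"rx":0,"ry":0,"rz":0,"jaw":0}
    - {"x":0,"y":0,"z":0,"rx":0,"ry":0,"rz":0,"jaw":0}

```text
t: 11.1
tool_pos: [0.603, 0.0133, 0.2038]
tool_rot: [-0.658, 0.753, -0.001, 0.003]
contact_force: [0.7, 0.1, 0.2]
opening: -0.002
grasp_force: 0.0
```

```bash
python3 -c "
from h import *
dial();go([.575,-.24],.2,-109)"
```

```text
dial line deg 120.0 by mean 121.3 px [306 184  51  15 271] t 11.1 F [0.7 0.1 0.2]
t 11.15 F [ 0.  -0.3 -0.4] at [0.602  0.0132 0.2019] shift/3cm [ 8.484 -0.253  0.051] rot/pi [-0.0009  0.0005  0.0622]
```

Request:
jog_arm:
  plan:
    - {"x":0.942,"y":-0.028,"z":0,"rx":0,"ry":0,"rz":0,"jaw":0}
    - {"x":0.942,"y":-0.028,"z":0,"rx":0,"ry":0,"rz":0,"jaw":0}
    - {"x":0.942,"y":-0.028,"z":0,"rx":0,"ry":0,"rz":0,"jaw":0}
    - {"x":0.942,"y":-0.028,"z":0,"rx":0,"ry":0,"rz":0,"jaw":0}
    - {"x":0.942,"y":-0.028,"z":0,"rx":0,"ry":0,"rz":0,"jaw":0}
    - {"x":0.942,"y":-0.028,"z":0,"rx":0,"ry":0,"rz":0,"jaw":0}
    - {"x":0.942,"y":-0.028,"z":0,"rx":0,"ry":0,"rz":0,"jaw":0}
    - {"x":0.942,"y":-0.028,"z":0,"rx":0,"ry":0,"rz":0,"jaw":0}
    - {"x":0.942,"y":-0.028,"z":0,"rx":0,"ry":0,"rz":0,"jaw":0}
    - {"x":0,"y":0,"z":0,"rx":0,"ry":0,"rz":0,"jaw":0}

```text
t: 12.15
tool_pos: [0.573, -0.2428, 0.1986]
tool_rot: [-0.656, 0.755, 0.001, -0.001]
contact_force: [0.1, 0.1, -1.0]
opening: 0.001
grasp_force: 0.0
```

```bash
python3 -c "
from h import *
go([.556,-.3075],.12,-98)
p,d=r.snapshot('wrist');cv2.imwrite('pics/w3.png',p[:,:,::-1]);np.savez('w3.npz',p=p,d=d)"
```

```text
t 12.15 F [ 0.1  0.1 -1. ] at [ 0.573  -0.2428  0.1986] shift/3cm [2.214 0.255 2.623] rot/pi [ 0.0007 -0.      0.0001]
```

View pics/w3.png

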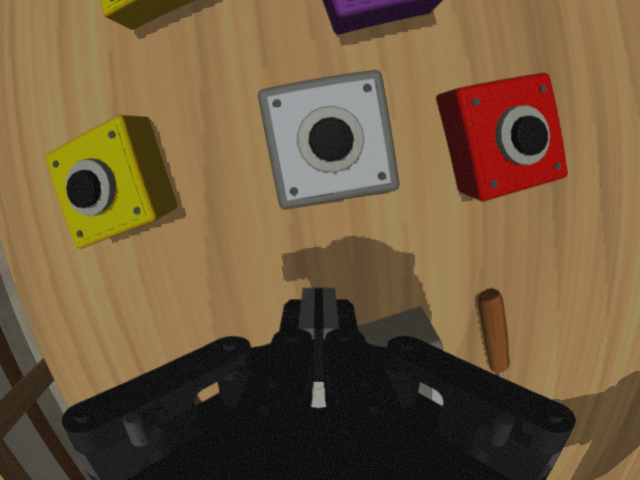

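The grey station's black button is at (331,139), between the yellow box on the left and the red one on the right.

```bash
python3 -c "
from h import *
z=np.load('w3.npz');p,d=z['p'],z['d'];g=p.max(-1)
m=np.zeros((480,640),np.uint8);m[100:180,290:375]=(g[100:180,290:375]<70)
n,l,st,ce=cv2.connectedComponentsWithStats(m);k=1+np.argmax(st[1:,4]);print(st[k],ce[k])
c=r.camera_info('wrist');K=c['camera_matrix'];T=c['tool_from_camera'];s=r.get_state();R=Ro.from_quat(s['tool_rot']).as_matrix()
for (u,v) in [(331,139),(303,139),(359,139),(331,112),(331,190)]:
    a=np.hypot(u-K[0,2],v-K[1,2])/K[0,0];x=np.array([u-K[0,2],v-K[1,2]]);D=d[v,u];x=x/np.hypot(*x)*np.tan(a)*D
    print(u,v,R@(T[:3,:3]@np.r_[x,D]+T[:3,3])+s['tool_pos'])
b=wray(*ce[k],.08);print(b);go(b[:2],.115,-98)"
```

```text
[ 309  117   45   44 1523] [330.6690742  138.96126067]
331 139 [ 0.55528722 -0.3080643   0.07787765]
303 139 [ 0.57357797 -0.31052077  0.06672734]
359 139 [ 0.53609897 -0.30551207  0.06657658]
331 112 [ 0.55250497 -0.32602127  0.06897648]
331 190 [ 0.55943618 -0.27156394  0.05615519]
[ 0.55556445 -0.3081491   0.08      ]
t 12.2 F [ 0.1 -0.1 -0.4] at [ 0.5732 -0.2416  0.1987] shift/3cm [2.279 0.269 2.792] rot/pi [0.0007 0.     0.0002]
```

Request:
jog_arm:
  plan:
    - {"x":0.76,"y":0.09,"z":0,"rx":0,"ry":0,"rz":0,"jaw":0}
    - {"x":0.76,"y":0.09,"z":0,"rx":0,"ry":0,"rz":0,"jaw":0}
    - {"x":0.76,"y":0.09,"z":0,"rx":0,"ry":0,"rz":0,"jaw":0}
    - {"x":0,"y":0,"z":0.9,"rx":0,"ry":0,"rz":0,"jaw":0}
    - {"x":0,"y":0,"z":0.9,"rx":0,"ry":0,"rz":0,"jaw":0}
    - {"x":0,"y":0,"z":0.8,"rx":0,"ry":0,"rz":0,"jaw":0}
    - {"x":0,"y":0,"z":0.3,"rx":0,"ry":0,"rz":0,"jaw":0}
    - {"x":0,"y":0,"z":0,"rx":0,"ry":0,"rz":0,"jaw":0}

```text
t: 13.0
tool_pos: [0.556, -0.3063, 0.1115]
tool_rot: [-0.657, 0.754, 0.001, -0.001]
contact_force: [0.5, 1.0, 0.7]
opening: 0.003
grasp_force: 0.0
```

```bash
python3 -c "
from h import *
go([.5556,-.3081],.1,-98)"
```

```text
t 13.0 F [0.5 1.  0.7] at [ 0.556  -0.3063  0.1115] shift/3cm [0.062 0.003 0.384] rot/pi [0.0011 0.0001 0.0011]
```

Request:
jog_arm:
  plan:
    - {"x":0.06,"y":0,"z":0.1,"rx":0,"ry":0,"rz":0,"jaw":0}
    - {"x":0,"y":0,"z":0.1,"rx":0,"ry":0,"rz":0,"jaw":0}
    - {"x":0,"y":0,"z":0.1,"rx":0,"ry":0,"rz":0,"jaw":0}
    - {"x":0,"y":0,"z":0.05,"rx":0,"ry":0,"rz":0,"jaw":0}
    - {"x":0,"y":0,"z":0.05,"rx":0,"ry":0,"rz":0,"jaw":0}
    - {"x":0,"y":0,"z":0,"rx":0,"ry":0,"rz":0,"jaw":0}

```text
t: 13.6
tool_pos: [0.5563, -0.309, 0.1011]
tool_rot: [-0.657, 0.754, 0.0, -0.0]
contact_force: [-0.2, -0.6, 0.5]
opening: -0.001
grasp_force: 0.0
```

Request:
jog_arm:
  plan:
    - {"x":0,"y":0,"z":0.05,"rx":0,"ry":0,"rz":0,"jaw":0}
    - {"x":0,"y":0,"z":0.05,"rx":0,"ry":0,"rz":0,"jaw":0}
    - {"x":0,"y":0,"z":0,"rx":0,"ry":0,"rz":0,"jaw":0}

```text
t: 13.9
tool_pos: [0.5565, -0.3091, 0.0982]
tool_rot: [-0.657, 0.754, -0.0, 0.0]
contact_force: [-0.3, 1.5, 2.5]
opening: -0.002
grasp_force: 0.9
```

Request:
jog_arm:
  plan:
    - {"x":0,"y":0,"z":0.05,"rx":0,"ry":0,"rz":0,"jaw":0}
    - {"x":0,"y":0,"z":0.05,"rx":0,"ry":0,"rz":0,"jaw":0}
    - {"x":0,"y":0,"z":0,"rx":0,"ry":0,"rz":0,"jaw":0}

```text
t: 14.2
tool_pos: [0.5565, -0.3091, 0.0953]
tool_rot: [-0.657, 0.754, -0.0, 0.0]
contact_force: [0.6, -0.1, 3.3]
opening: 0.0
grasp_force: 1.8
```

Request:
jog_arm:
  plan:
    - {"x":0,"y":0,"z":0.05,"rx":0,"ry":0,"rz":0,"jaw":0}
    - {"x":0,"y":0,"z":0,"rx":0,"ry":0,"rz":0,"jaw":0}

```text
t: 14.4
tool_pos: [0.5565, -0.3091, 0.0938]
tool_rot: [-0.657, 0.754, -0.0, 0.0]
contact_force: [-0.9, -0.1, 3.4]
opening: -0.001
grasp_force: 2.2
```

Request:
jog_arm:
  plan:
    - {"x":0,"y":0,"z":0.03,"rx":0,"ry":0,"rz":0,"jaw":0}
    - {"x":0,"y":0,"z":0,"rx":0,"ry":0,"rz":0,"jaw":0}

```text
t: 14.6
tool_pos: [0.5565, -0.3091, 0.0931]
tool_rot: [-0.657, 0.754, -0.0, 0.0]
contact_force: [-0.7, 1.1, 5.0]
opening: -0.002
grasp_force: 2.8
```

Request:
jog_arm:
  plan:
    - {"x":0,"y":0,"z":0.04,"rx":0,"ry":0,"rz":0,"jaw":0}
    - {"x":0,"y":0,"z":0,"rx":0,"ry":0,"rz":0,"jaw":0}

```text
t: 14.8
tool_pos: [0.5566, -0.3091, 0.093]
tool_rot: [-0.657, 0.754, -0.0, 0.0]
contact_force: [-3.2, 2.6, 12.6]
opening: -0.005
grasp_force: 6.7
```

The arm stopped moving down while the force jumped to 12.6 N, so the button is fully down. Now I'll retract.

Request:
jog_arm:
  plan:
    - {"x":0,"y":0,"z":-0.2,"rx":0,"ry":0,"rz":0,"jaw":0}
    - {"x":0,"y":0,"z":-0.5,"rx":0,"ry":0,"rz":0,"jaw":0}
    - {"x":0,"y":0,"z":-0.9,"rx":0,"ry":0,"rz":0,"jaw":0}
    - {"x":0,"y":0,"z":-0.9,"rx":0,"ry":0,"rz":0,"jaw":0}
    - {"x":0,"y":0,"z":-0.9,"rx":0,"ry":0,"rz":0,"jaw":0}
    - {"x":-0.7,"y":0,"z":-0.5,"rx":0,"ry":0,"rz":0,"jaw":0}
    - {"x":-0.7,"y":0,"z":0,"rx":0,"ry":0,"rz":0,"jaw":0}
    - {"x":-0.7,"y":0,"z":0,"rx":0,"ry":0,"rz":0,"jaw":0}
    - {"x":0,"y":0,"z":0,"rx":0,"ry":0,"rz":0,"jaw":0}
    - {"x":0,"y":0,"z":0,"rx":0,"ry":0,"rz":0,"jaw":0}

```text
t: 15.8
tool_pos: [0.5648, -0.2462, 0.2082]
tool_rot: [-0.657, 0.753, 0.0, -0.0]
contact_force: [-0.7, -0.3, -0.2]
opening: -0.001
grasp_force: 0.0
```

```bash
python3 -c "
from h import *
p,d=r.snapshot('scene');cv2.imwrite('pics/s2.png',p[:,:,::-1])"
```

```text
(no output)
```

View pics/s2.png

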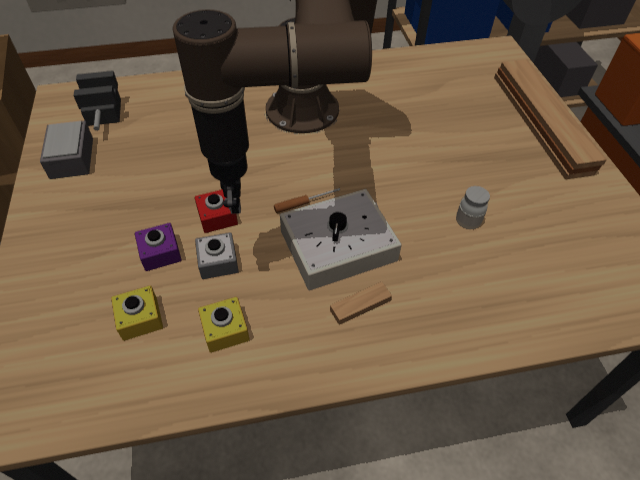

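The handle points at the fourth bar, near (334,248). The button at (215,246) is back up, the jar, offcut and screwdriver haven't moved, and the hand is clear.

```bash
python3 -c "
from plant import r
print(r.job_done())"
```

```text
the job is handed in; nothing more can be done
None
```

The job is handed in: the selector went three clicks from one to speed four (measured 120°), then the start button was pressed fully down and sprang back; the hand is clear, and the jar, offcut and screwdriver were left alone.

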